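# Clamp-check a sleeve in the fixture and crate it

### The job

Check the longest of the three sleeves lying in the grey rack: lay it along the V-cradle of the check fixture, centred in it, and let go; swing the toggle clamp over centre so that its pad holds the sleeve down by itself with your hand clear of it for a second, then swing the clamp fully back while the sleeve still lies in the cradle. Finally put that sleeve in the orange crate, leaving the clamp fully open and the other sleeves and the bottle where they are.

Things in the scene. Friction and masses are not known exactly. Their poses are not given: they have to be found in the camera images.
- long_sleeve: the sleeve to check: a black cylinder with bright ends, 30 mm in diameter and 100 mm long, 0.11 to 0.22 kg, lying in one of the rack's three slots, perhaps a few mm off the slot's middle. Origin at its centre; x along its axis
- short_a: a short sleeve, 30 mm in diameter, 70 mm long, lying in another slot of the rack; origin at its centre, x along its axis. To be left alone
- short_b: a second short sleeve just like short_a, in the remaining slot. To be left alone
- rack: grey rack, fixed, left or right (the crate across from it): base plate 66 x 182 x 6 mm, origin at the centre of its underside, with slots at y = -66, 0, 66 mm; sleeves lie along its x, axis 35 mm above the table. Each slot is two V-notches at x -32 to -22 and 22 to 32 mm, up to 32 mm high: 44 mm free for fingers between
- nest: check fixture, fixed. Origin on the table under the V-cradle's middle; x along the cradle, away from the clamp (robot side), yaw within 0.6. Aluminium base x -130 to 70 mm, 70 wide, 10 high. V-notches at x -32 to -22 and 22 to 32, up to 42 mm high: 44 mm free between. Clamp bracket x -107 to -73, 37 wide, 90 high, pivot at x -90, z 75
- seat (a point): where the centre of a sleeve seated in the cradle lies: 45 mm above the table over the nest's origin, axes as the nest's
- clamp (a joint): L-shaped lever on the nest. 0 = fully open, at start: arm (90 mm to pad, 16 wide, 14 high) up, leaning back 10 deg; black round handle (18 mm thick from 40 mm out, 108 long) towards nest -x, 10 deg below level. 1.75 = shut: arm level along +x over the cradle, handle straight up. Shut on a sleeve: about 1.69. A spring throws it either way past 0.87 and keeps it there; needs 10 N at 60 mm
- handle_top (a point): centre of the end of the clamp's handle, 108 mm from the pivot; moves with the clamp
- pivot (a point): on the clamp's pivot axis, 75 mm above the table; turns with the clamp (its x axis points along the arm, its z axis along the handle)
- pad: the clamp's round rubber pad, 18 mm in diameter, at the end of the arm, on a stem; origin at the centre of its pressing face, 90 mm along the arm from the pivot and 20 mm below the arm's axis
- crate: orange open-topped crate, fixed, 200 x 150 x 70 mm outside (long side along its x), walls and floor 5 mm; origin at the centre of its underside
- crate_floor (a point): centre of the crate's inner floor, 5 mm above the table
- standing: a short sleeve standing on end near the fixture, 30 mm in diameter, 70 mm tall, loose; origin at the centre of its foot. To be left standing
- bottle: small white plastic bottle standing on the other side of the fixture, 42 mm in diameter, 78 mm tall, loose; origin at the centre of its foot. To be left standing

How it is judged:
By the outcome, as a careful person would: the job done as asked, in the order asked, and still so for the second after the job is handed in, with the robot touching nothing.
It also fails if it takes over 67 s, if anything falls off the work surface, if the arm or the gripper's body presses on something with over 40 N, if the wrist force passes 120 N, or if a joint passes its speed limit or range.

### The arm

A 6-joint arm with a two-finger parallel gripper is mounted at the origin on the work surface. World frame = base frame: x ahead of the robot, y to its left, z up, the work surface at z = 0. Lengths are in m, angles in degrees, forces in N, time in s.
With the tool pointing down it reaches from about 0.35 to 0.875 m from the base axis. Payload 4.2 kg.
Tool frame: the origin (TCP) lies between the finger pads; the fingertips stand 17 mm ahead of it and the grasp point (between the pads) lies 2 mm behind it; z points along the fingers, y is the line along which they close (so a half turn about z gives the same grasp; the last joint's range is limited). The gripper opens to 87 mm and grips with 3 to 60 N. Pads are 19 mm wide; open, the fingers measure 117 mm over their backs; the gripper's body (75 mm by 190 mm) begins 51 mm behind the grasp point.
Start: joints at [85.749, 22.042, 0.453, 0, -68.411, -14.817], TCP at [0.204, 0.591, 0.24] pointing down, gripper open.
Joint ranges: [-179.83, 179.83], [-69.29, 118.12], [-61.27, 80.66], [-181.25, 117.63], [-171.15, -9.14], [-177.46, 177.46]. Speed limits (degrees/s): [159.86, 159.86, 180, 180, 180, 180].

### API

Orientations are given as a 3x3 rotation matrix whose columns are the frame's x, y, z axes.
In Python, from station import sense, capture, r, masks_of gives the robot as it stands.
- The arm moves only by the tool apply_moves, never from a script. Its argument "steps" is a list that holds one entry, the list of rows, each a list of 7 numbers: the opening, from 0 (shut) to 1 (fully open), then the shift along the tool's x, y, z in mm, then the turn, a rotation vector about the tool's x, y, z in rad. A call has 1 to 12 rows; each row shifts and turns the commanded pose from where the row before left it, along the tool's axes as they then stand; what a row does not reach is not made up. A row lasts 1/8 s, in which the tool goes at most 62.5 mm and 10.7 degrees, less where a joint would pass 70% of its speed; a pose out of reach is approached as far as the arm can. A call with a gripper value outside its range is refused whole. The fingers move at their own pace and stop on an object; the grip force is fixed at half the most. Time passes only in rows, so rows that do not move let the fingers close. It gives the time, the measured TCP pose, the force and the opening at its end, in the units of the state.
- sense(): the state, without advancing time (a new reading comes with each control period).
- capture(name): name is "scene" or "top"; returns a dict with "color" (480x640x3 uint8, red, green, blue), "vfov" (degrees; the focal length in pixels is half the picture's height over the tangent of half this angle, whatever the lens; pixels are square), "cx", "cy" (the principal point, pixels), "T" (4x4, takes a point from camera to world coordinates). Camera axes: x right, y down, z forward; pixel columns grow to the right and rows downward; lengths in m; the calibration is good to about 2 mm. A picture is of the moment at which its call begins. There is no depth.
- r.finish_job(): hands the job in, once; it reports no verdict.
Trained networks look in a picture, given as the dict that the camera call returned (one of the last four; its "shot" number tells which), for a name from the list of things; names that differ only in an ending like _2 or _b are one class to them, and where a whole thing is asked for, a point or a joint stands for the part that bears it (a point fixed in the world has none). Each returns a list of dicts, best first, with "confidence" (0 to 1); they miss things now and then, are a little off and sometimes report something else, mostly with a low value. They report only what shows in the picture. A call takes as long as a camera call.
- masks_of(picture, thing): "pixels" (480x640 bool, what is visible of it) and "box" ([left, top, width, height] in pixels, round what is visible of it).
The state is a dict: "time_s": time; "joints": joint angles; "joint_velocities": joint speeds; "effort": joint torques, N m; "tcp_pos": TCP position; "ee_rot": TCP orientation; "wrist_force": force on the tool from outside, world axes, zero at the start; "moment": the same for the moment, N m; "gripper_width": opening from 0.0 (shut) to 1.0 (fully open).
Only numpy, scipy, OpenCV 4.12 (cv2) and the standard library are available. Lean on these libraries where they do the work, as an engineer would, in place of code of your own. Each camera call takes 0.05 s, during which the arm holds its last target. There are 200 camera calls.

## Working session

There is one attempt and no reset: what is moved stays moved. The work goes in short steps, Python scripts to look and compute and a tool call to move; the robot and the scene stay as the last step left them, time stands still between calls to the robot, and variables do not carry over. Pictures are saved under pics/ and viewed, on a budget of 10 in all, crops included, one or two more only if the job needs it, and the job is handed in when it is done.

Besides the shell and the picture viewer there is one more tool, called after "Emit:" as name(argument=value, ...) on one line, values as JSON. apply_moves: Moves the arm, as the interface text tells. Its arguments: {"type":"object","properties":{"steps":{"type":"array","items":{"type":"array","items":{"type":"array","items":{"type":"number"}}}}},"required":["steps"]}

```bash
mkdir -p pics; ls; python3 - <<'E'
from station import sense,capture,r,masks_of
import cv2,numpy as np
print(sense())
for n in ["scene","top"]:
    p=capture(n); cv2.imwrite(f"pics/{n}0.png",p["color"][:,:,::-1]); print(n,p["vfov"],p["cx"],p["cy"],np.round(p["T"],4).tolist())
    for t in ["long_sleeve","short_a","rack","nest","clamp","pad","crate","standing","bottle"]:
        for m in masks_of(p,t)[:4]:
            ys,xs=np.nonzero(m["pixels"]); print(t,round(m["confidence"],2),m["box"],xs.mean().round(1),ys.mean().round(1),len(xs))
E
```

```text
pics
{'time_s': 0.0, 'joints': array([ 8.57493668e+01,  2.20902790e+01,  3.80270456e-01, -2.79980800e-02,
       -6.84127897e+01, -1.48152194e+01]), 'joint_velocities': array([-0.08268297,  0.02576759, -0.03095658, -0.05943191, -0.00762143,
        0.04859922]), 'effort': array([-7.50345625e-04, -3.90666068e+01,  1.87408000e+01,  4.21989128e+00,
        1.10255083e-02, -1.88803856e-04]), 'tcp_pos': array([0.20397313, 0.59017687, 0.23847058]), 'ee_rot': array([[ 9.45084892e-01, -3.26824376e-01, -6.11985916e-04],
       [-3.26824930e-01, -9.45082557e-01, -2.10361734e-03],
       [ 1.09136210e-04,  2.18810922e-03, -9.99997600e-01]]), 'wrist_force': array([ 0.12412956,  0.67833457, -0.84581479]), 'moment': array([-0.03324371, -0.03696361, -0.01614688]), 'gripper_width': 1.0055071371699331}
scene 43.269594534549746 320.01150968130247 237.4132084512881 [[0.6274, 0.5251, -0.575, 1.2891], [0.7786, -0.4135, 0.4719, -0.5647], [0.01, -0.7438, -0.6683, 0.9341], [0.0, 0.0, 0.0, 1.0]]
long_sleeve 0.85 [386.7, 180.3, 40.0, 23.6] 405.9 193.8 522
long_sleeve 0.38 [373.3, 182.3, 63.3, 50.3] 405.5 208.
[... 932 characters left out ...]
 [173.8, 292.3, 35.4, 11.7] 190.0 296.0 395
rack 0.71 [179.3, 230.5, 40.3, 78.5] 199.8 270.1 980
nest 0.96 [311.4, 171.7, 44.0, 107.1] 330.7 218.8 2628
clamp 0.63 [175.0, 258.9, 40.2, 21.5] 195.7 268.7 497
clamp 0.57 [314.8, 226.9, 20.2, 51.9] 322.9 251.3 439
clamp 0.2 [304.9, 176.3, 49.8, 108.8] 330.3 220.0 2548
pad 0.55 [325.2, 227.5, 7.5, 4.7] 325.8 228.5 40
crate 0.61 [439.2, 206.1, 78.6, 85.9] 477.5 247.8 6241
standing 0.73 [437.9, 206.0, 80.0, 86.5] 477.3 247.8 6222
standing 0.58 [282.3, 196.8, 17.1, 12.7] 292.7 204.4 181
standing 0.39 [317.5, 226.6, 13.6, 51.6] 323.0 251.0 360
bottle 0.87 [368.3, 193.7, 19.8, 21.8] 379.4 204.1 293
bottle 0.74 [316.7, 225.8, 16.1, 51.1] 322.7 252.7 378
```

```bash
python3 - <<'E'
import cv2
a=cv2.imread("pics/top0.png")[150:330,160:530]; cv2.imwrite("pics/a1.png",cv2.resize(a,None,fx=2.15,fy=2.15,interpolation=cv2.INTER_CUBIC))
a=cv2.imread("pics/scene0.png")[150:420,90:450]; cv2.imwrite("pics/a2.png",cv2.resize(a,None,fx=2.2,fy=2.2,interpolation=cv2.INTER_CUBIC))
E
```

```text
(no output)
```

View pics/a1.png

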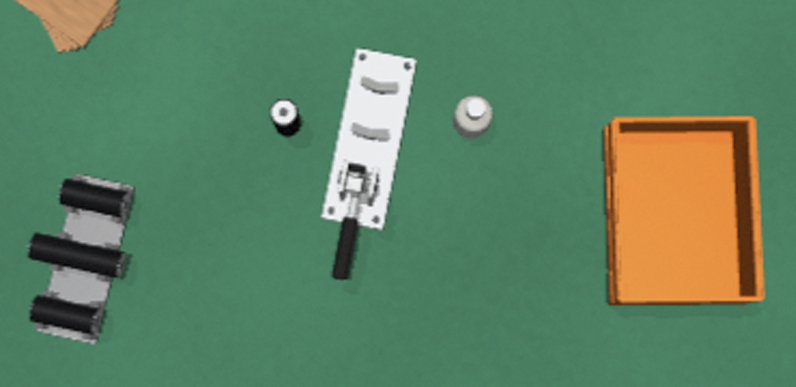

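View pics/a2.png

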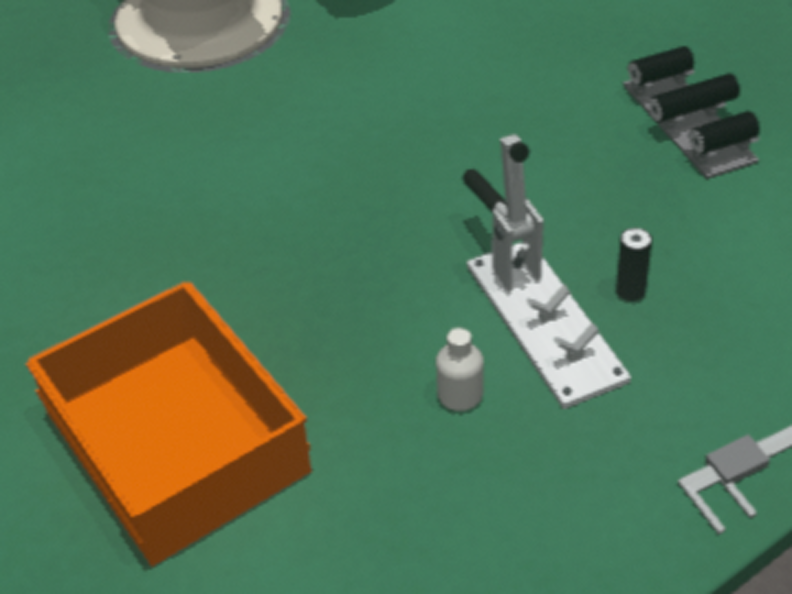

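```bash
cat >fit.py <<'E'
import numpy as np,cv2
from scipy.optimize import minimize
S=4
def proj(p,P):
    T=np.linalg.inv(p["T"]); q=P@T[:3,:3].T+T[:3,3]; f=240/np.tan(np.radians(p["vfov"]/2))
    return np.c_[q[:,0]/q[:,2]*f+p["cx"],q[:,1]/q[:,2]*f+p["cy"]]
def box(x0,x1,y0,y1,z0,z1): return np.array([[x,y,z] for x in(x0,x1) for y in(y0,y1) for z in(z0,z1)])
def cyl(R,a,b):
    a,b=np.array(a,float),np.array(b,float);d=(b-a)/np.linalg.norm(b-a);u=np.cross(d,[.3,.5,.81]);u/=np.linalg.norm(u);v=np.cross(d,u)
    t=np.linspace(0,2*np.pi,24)[:,None];c=R*(np.cos(t)*u+np.sin(t)*v);return np.r_[a+c,b+c]
def world(P,x,y,yaw,z=0):
    c,s=np.cos(yaw),np.sin(yaw);return P@np.array([[c,-s,0],[s,c,0],[0,0,1]]).T+[x,y,z]
def render(p,parts,q,z=0):
    m=np.zeros((480*S,640*S),np.uint8)
    for P in parts:
        h=cv2.convexHull(((proj(p,world(P,*q,z=z))+.5)*S).astype(np.float32)); cv2.fillConvexPoly(m,np.round(h).astype(np.int32),1)
    return m>0
def fit(views,parts,q0,z=0):
    ms=[(p,cv2.resize(m.astype(np.uint8),None,fx=S,fy=S,interpolation=0)>0) for p,m in views]
    def c(q):
        s=0
        for p,m in ms:
            n=render(p,parts,q,z); s+=1-(n&m).sum()/(n|m).sum()
        return s
    q0=np.array(q0,float)
    for d in (.02,.006):
        r=minimize(c,q0,method="Nelder-Mead",options=dict(initial_simplex=np.r_[[q0],q0+np.diag([d,d,d*8])],xatol=1e-4,fatol=1e-4)); q0=r.x
    return q0,r.fun
def clampparts(a):
    t=np.pi/2+np.radians(10)-a  # arm angle
    ex=np.array([np.cos(t),0,np.sin(t)]);ez=np.array([-np.sin(t),0,np.cos(t)]);o=np.array([-.09,0,.075]);ey=np.array([0,1,0])
    L=lambda P:P@np.array([ex,ey,ez])+o
    return [L(box(0,.098,-.008,.008,-.007,.007)),L(cyl(.009,[0,0,.04],[0,0,.108])),L(cyl(.005,[0,0,0],[0,0,.04])),L(cyl(.009,[.09,0,-.007],[.09,0,-.02]))]
nest=[box(-.13,.07,-.035,.035,0,.01),box(-.107,-.073,-.0185,.0185,0,.09)]
for s in(-.027,.027):
    for k in(1,-1):
        nest.append(np.array([[s+d,k*y,z] for d in(-.005,.005) for y,z in((0,.01),(0,.025),(.02,.042),(.024,.042),(.02,.01))]))
rack=[box(-.033,.033,-.091,.091,0,.006)]
crate=[box(-.1,.1,-.075,.075,0,.07)]
sl=lambda L:[cyl(.015,[-L/2,0,0],[L/2,0,0])]
st=[cyl(.015,[0,0,0],[0,0,.07])]; bo=[cyl(.021,[0,0,0],[0,0,.05]),cyl(.008,[0,0,.05],[0,0,.078])]
E
cat >m1.py <<'E'
from station import capture,masks_of
from fit import *
P=[capture("top"),capture("scene")]
def mk(t,i,near):
    b=None
    for m in masks_of(P[i],t):
        ys,xs=np.nonzero(m["pixels"])
        if np.hypot(xs.mean()-near[0],ys.mean()-near[1])<12 and (b is None or m["confidence"]>b["confidence"]): b=m
    return b["pixels"]
def inv(u,v,z):
    p=P[0];f=240/np.tan(np.radians(p["vfov"]/2));d=p["T"][:3,:3]@[(u-p["cx"])/f,(v-p["cy"])/f,1];o=p["T"][:3,3];return (o+d*(z-o[2])/d[2])[:2]
for t,parts,n0,n1,z,yaw in [("long_sleeve",sl(.1),(195,268),(406,194),.035,-1.8),("short_a",sl(.07),(203,241),(391,179),.035,-1.8),("short_a",sl(.07),(190,296),(419,210),.035,-1.8),
   ("nest",nest+clampparts(0),(331,219),(335,283),0,-.15),("crate",crate,(477,248),(168,340),0,0.),("standing",st,(293,204),(378,269),0,0),("bottle",bo,(379,204),(299,319),0,0)]:
    try:
        a,b=mk(t,0,n0),mk(t,1,n1); x,y=inv(*n0,z)
        for v in ([(P[0],a),(P[1],b)],[(P[0],a)],[(P[1],b)]):
            q,c=fit(v,parts,[x,y,yaw],z); print(t,q.round(4),round(c,3))
    except Exception as e: print(t,repr(e))
E
python3 m1.py
```

```text
long_sleeve [ 0.5193  0.3322 -1.7844] 0.177
long_sleeve [ 0.5185  0.3304 -1.7889] 0.062
long_sleeve [ 0.5201  0.3334 -1.7634] 0.068
short_a TypeError("'NoneType' object is not subscriptable")
short_a [ 0.4527  0.3425 -1.8222] 1.14
short_a [ 0.4527  0.3425 -1.8222] 0.14
short_a [ 0.4529  0.3418 -1.8   ] 1.0
nest [ 6.798e-01  6.000e-04 -2.132e-01] 0.129
nest [ 6.785e-01 -6.000e-04 -2.128e-01] 0.04
nest [ 0.6804  0.0021 -0.214 ] 0.047
crate TypeError("'NoneType' object is not subscriptable")
standing [0.671  0.1004 0.1106] 0.217
standing [0.6699 0.0992 0.2009] 0.158
standing [0.671  0.1008 0.0921] 0.044
bottle [ 0.6691 -0.108  -0.0043] 0.268
bottle [ 0.6683 -0.1095  0.0562] 0.102
bottle [ 0.6687 -0.1054  0.085 ] 0.089
```

```bash
cat >plan.py <<'E'
import numpy as np
from scipy.spatial.transform import Rotation as Ro
from station import sense
N=np.array([.6798,.0006]);NY=-.2132
def nw(x,z,y=0):
    c,s=np.cos(NY),np.sin(NY);return np.array([N[0]+c*x-s*y,N[1]+s*x+c*y,z])
def down(yaw): c,s=np.cos(yaw),np.sin(yaw);return np.array([[c,s,0],[s,-c,0],[0,0,-1]])
def rows(g,wps,p=None,R=None,d=0):
    """wps: (pos,R,n). prints rows of constant steps per leg"""
    s=sense(); p=s["tcp_pos"] if p is None else p; R=s["ee_rot"] if R is None else R
    for tp,tR,n in wps:
        rv=Ro.from_matrix(R.T@tR).as_rotvec(); p0,R0=p.copy(),R.copy()
        for i in range(1,n+1):
            goal=p0+(tp-p0)*i/n
            sh=np.round(R.T@(goal-p)*1000,d); tr=np.round(rv/n,3)
            print([g,*sh.tolist(),*tr.tolist()],end=", ")
            p=p+R@sh/1000; R=R@Ro.from_rotvec(tr).as_matrix()
        print()
E
python3 - <<'E'
from plan import *
rows(.6,[(np.array([.5193,.3322,.14]),down(-1.784),9)])
from fit import *; from station import *
p=capture("top")
for m in masks_of(p,"crate"):
    ys,xs=np.nonzero(m["pixels"]); 
    if len(xs)>3000: print(m["confidence"],fit([(p,m["pixels"])],crate,[.6,-.29,0.1])); break
E
```

```text
[0.6, 42.0, 16.0, 11.0, -0.0, 0.0, 0.161], [0.6, 45.0, 8.0, 11.0, -0.0, 0.0, 0.161], [0.6, 45.0, 2.0, 11.0, -0.0, 0.0, 0.161], [0.6, 45.0, -6.0, 11.0, -0.0, 0.0, 0.161], [0.6, 43.0, -13.0, 11.0, -0.0, 0.0, 0.161], [0.6, 41.0, -20.0, 11.0, -0.0, 0.0, 0.161], [0.6, 37.0, -26.0, 11.0, -0.0, 0.0, 0.161], [0.6, 33.0, -32.0, 11.0, -0.0, 0.0, 0.161], [0.6, 27.0, -36.0, 12.0, -0.0, 0.0, 0.161], 
0.87 (array([ 0.55660096, -0.33564321, -0.00107303]), np.float64(0.026647219977531167))
```

Emit:
apply_moves(steps=[[[0.6, 42, 16, 11, 0, 0, 0.161], [0.6, 45, 8, 11, 0, 0, 0.161], [0.6, 45, 2, 11, 0, 0, 0.161], [0.6, 45, -6, 11, 0, 0, 0.161], [0.6, 43, -13, 11, 0, 0, 0.161], [0.6, 41, -20, 11, 0, 0, 0.161], [0.6, 37, -26, 11, 0, 0, 0.161], [0.6, 33, -32, 11, 0, 0, 0.161], [0.6, 27, -36, 12, 0, 0, 0.161], [0.6, 0, 0, 0, 0, 0, 0], [0.6, 0, 0, 0, 0, 0, 0]]])

```text
time_s: 3.22
tcp_pos: [0.5194, 0.3321, 0.1397]
ee_rot: [[-0.209, -0.978, 0.0], [-0.978, 0.209, 0.0], [-0.0, -0.0, -1.0]]
wrist_force: [0.2, 0.0, 0.3]
gripper_width: 0.598
```

```bash
python3 - <<'E'
from plan import *
s=sense();print(s["tcp_pos"],np.degrees(np.arctan2(s["ee_rot"][1,0],s["ee_rot"][0,0])),s["joints"].round(1),s["wrist_force"],s["gripper_width"],s["time_s"])
rows(.6,[(np.array([.5193,.3322,.036]),down(-1.784),5)],d=1)
E
```

```text
[0.51939046 0.33212602 0.1396632 ] -102.05254971242454 [ 47.6  26.   -8.5   0.  -55.5 -59.7] [0.22353125 0.03319373 0.33287088] 0.5977980933338208 3.225
[0.6, -0.0, 0.0, 20.7, -0.0, 0.0, 0.001], [0.6, -0.0, 0.0, 20.8, -0.0, 0.0, 0.001], [0.6, -0.0, 0.1, 20.7, -0.0, 0.0, 0.001], [0.6, -0.0, -0.0, 20.7, -0.0, 0.0, 0.001], [0.6, -0.0, 0.0, 20.8, -0.0, 0.0, 0.001],
```

Emit:
apply_moves(steps=[[[0.6, 0, 0, 26, 0, 0, 0.003], [0.6, 0, 0, 26, 0, 0, 0], [0.6, 0, 0, 26, 0, 0, 0], [0.6, 0, 0, 26, 0, 0, 0], [0.6, 0, 0, 0, 0, 0, 0], [0.3, 0, 0, 0, 0, 0, 0], [0.2, 0, 0, 0, 0, 0, 0], [0.2, 0, 0, 0, 0, 0, 0], [0.2, 0, 0, 0, 0, 0, 0]]])

```text
time_s: 4.35
tcp_pos: [0.5177, 0.333, 0.0366]
ee_rot: [[-0.213, -0.977, -0.002], [-0.977, 0.213, 0.001], [-0.001, 0.002, -1.0]]
wrist_force: [-7.7, 3.8, 4.3]
gripper_width: 0.335
```

```bash
python3 - <<'E'
from plan import *
from station import *
import cv2
s=sense();print(s["tcp_pos"],s["wrist_force"],s["moment"],s["gripper_width"],s["time_s"])
p=capture("scene");a=p["color"][140:260,340:480,::-1];cv2.imwrite("pics/b1.png",cv2.resize(a,None,fx=5,fy=5,interpolation=2))
E
```

```text
[0.51774465 0.33295847 0.03661253] [-7.66433165  3.78224963  4.33007274] [ 1.17844202  2.29737039 -0.19372604] 0.33502223158521527 4.35
```

View pics/b1.png

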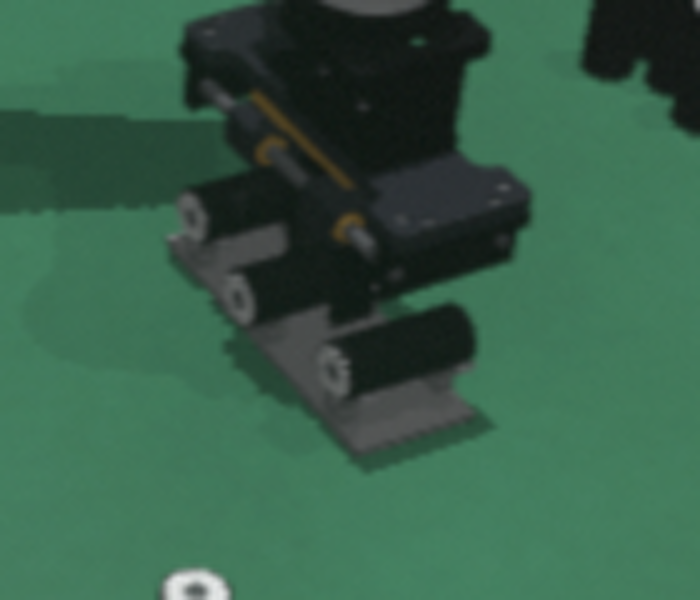

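```bash
sed -i 's/N=np.array.*/N=np.array([.678,.0006]);NY=-.2132/' plan.py; python3 - <<'E'
from plan import *
R=sense()["ee_rot"]
p=np.array([.5193,.3322,.036])
rows(.2,[(np.array([.5193,.3322,.13]),down(-1.784),3),(np.array([.685,.21,.13]),down(NY),9),(nw(0,.13),down(NY),5)],p=p,R=down(-1.784))
E
```

```text
[0.2, 0.0, 0.0, -31.0, 0.0, 0.0, 0.0], [0.2, 0.0, 0.0, -32.0, 0.0, 0.0, 0.0], [0.2, 0.0, 0.0, -31.0, 0.0, 0.0, 0.0], 
[0.2, 9.0, -21.0, 0.0, -0.0, -0.0, -0.175], [0.2, 13.0, -19.0, 0.0, -0.0, -0.0, -0.175], [0.2, 16.0, -16.0, 0.0, -0.0, -0.0, -0.175], [0.2, 19.0, -13.0, 0.0, -0.0, -0.0, -0.175], [0.2, 20.0, -10.0, 0.0, -0.0, -0.0, -0.175], [0.2, 22.0, -6.0, 0.0, -0.0, -0.0, -0.175], [0.2, 23.0, -3.0, 0.0, -0.0, -0.0, -0.175], [0.2, 23.0, 2.0, 0.0, -0.0, -0.0, -0.175], [0.2, 22.0, 6.0, 0.0, -0.0, -0.0, -0.175], 
[0.2, 7.0, 41.0, 0.0, 0.0, 0.0, 0.001], [0.2, 8.0, 41.0, 0.0, 0.0, 0.0, 0.001], [0.2, 7.0, 42.0, 0.0, 0.0, 0.0, 0.001], [0.2, 8.0, 41.0, 0.0, 0.0, 0.0, 0.001], [0.2, 7.0, 41.0, 0.0, 0.0, 0.0, 0.001],
```

Emit:
apply_moves(steps=[[[0.2, 0, 0, -15, 0, 0, 0], [0.2, 0, 0, -35, 0, 0, 0], [0.2, 0, 0, -44, 0, 0, 0], [0.2, 9, -21, 0, 0, 0, -0.175], [0.2, 13, -19, 0, 0, 0, -0.175], [0.2, 16, -16, 0, 0, 0, -0.175], [0.2, 19, -13, 0, 0, 0, -0.175], [0.2, 20, -10, 0, 0, 0, -0.175], [0.2, 22, -6, 0, 0, 0, -0.175], [0.2, 23, -3, 0, 0, 0, -0.175], [0.2, 23, 2, 0, 0, 0, -0.175], [0.2, 22, 6, 0, 0, 0, -0.175]]])

```text
time_s: 5.9
tcp_pos: [0.6854, 0.2086, 0.1302]
ee_rot: [[0.979, -0.203, 0.0], [-0.203, -0.979, 0.0], [0.0, -0.0, -1.0]]
wrist_force: [0.2, 0.6, -2.2]
gripper_width: 0.333
```

Emit:
apply_moves(steps=[[[0.2, 7, 30, 0, 0, 0, 0], [0.2, 8, 45, 0, 0, 0, 0], [0.2, 7, 45, 0, 0, 0, 0], [0.2, 8, 45, 0, 0, 0, 0], [0.2, 7, 41, 0, 0, 0, 0], [0.2, 0, 0, 0, 0, 0, 0], [0.2, 0, 0, 0, 0, 0, 0]]])

```text
time_s: 6.78
tcp_pos: [0.6781, 0.0002, 0.1301]
ee_rot: [[0.978, -0.209, 0.001], [-0.209, -0.978, 0.0], [0.001, -0.0, -1.0]]
wrist_force: [0.3, 0.4, -2.3]
gripper_width: 0.337
```

```bash
cat >m2.py <<'E'
from plan import *
from fit import *
from station import *
import cv2
s=sense();print(s["tcp_pos"],np.arctan2(s["ee_rot"][1,0],s["ee_rot"][0,0]),s["wrist_force"],s["gripper_width"],s["time_s"])
P={}
for n in("scene","top"):
    p=P[n]=capture(n)
    for t in("long_sleeve","nest"):
        for m in masks_of(p,t)[:2]: print(n,t,round(m["confidence"],2),m["box"],m["pixels"].sum())
im=[]
for n in P:
    q=nw(0,0); c=proj(P[n],np.array([[q[0],q[1],.08]]))[0].astype(int)
    im.append(cv2.resize(P[n]["color"][c[1]-70:c[1]+70,c[0]-66:c[0]+66,::-1],None,fx=3,fy=4,interpolation=2) if 0 else cv2.resize(P[n]["color"][c[1]-65:c[1]+65,c[0]-60:c[0]+60,::-1],None,fx=3.3*1,fy=3.3,interpolation=2)); print(n,"crop origin",c-[60,65],"x3.3")
import sys
cv2.imwrite(f"pics/{sys.argv[1]}.png",np.hstack(im))
E
python3 m2.py c1
```

```text
[6.78131241e-01 1.67145833e-04 1.30051090e-01] -0.21041641970506464 [ 0.34094147  0.40160285 -2.30944013] 0.33655370295842835 6.775
scene long_sleeve 0.69 [344.8, 253.8, 22.4, 30.1] 394
scene nest 0.83 [302.0, 208.5, 75.5, 126.7] 2635
top long_sleeve 0.54 [324.4, 199.5, 15.2, 15.3] 173
top nest 0.84 [311.8, 199.9, 38.2, 79.7] 1536
top nest 0.22 [441.5, 202.3, 74.7, 89.8] 6272
scene crop origin [284 213] x3.3
top crop origin [273 130] x3.3
```

View pics/c1.png

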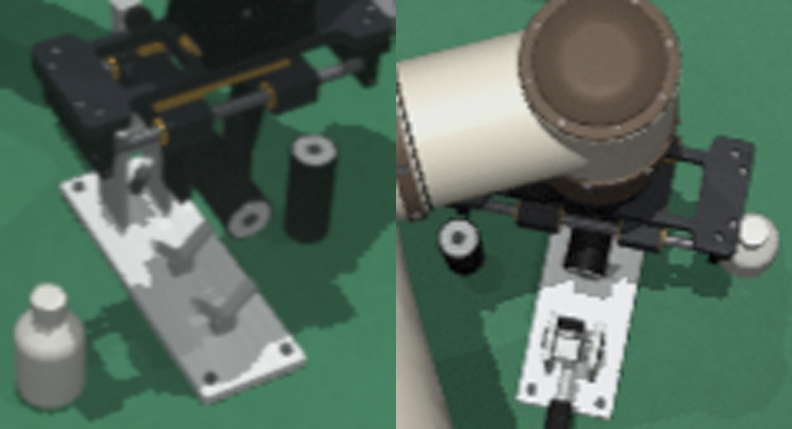

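```bash
python3 - <<'E'
from plan import *
from fit import *
from station import *
from scipy import ndimage as nd
p=capture("scene");m=masks_of(p,"long_sleeve")[0]["pixels"]
g=p["color"].astype(int).min(2); print("time",sense()["time_s"])
mm=nd.binary_dilation(m,iterations=2)&(g>75); l,n=nd.label(mm); sz=nd.sum(mm,l,range(1,n+1)); k=np.argmax(sz)+1
mm=nd.binary_fill_holes(l==k); ys,xs=np.nonzero(mm); print(len(xs),xs.mean(),ys.mean(),sorted(sz)[-3:])
f=240/np.tan(np.radians(p["vfov"]/2));d=p["T"][:3,:3]@[(xs.mean()-p["cx"])/f,(ys.mean()-p["cy"])/f,1];o=p["T"][:3,3]
for z in(.1265,.1285,.1305):
  w=(o+d*(z-o[2])/d[2])
  for N0 in ([.6804,.0021],[.678,.0006]):
    v=w[:2]-N0; c,s=np.cos(NY),np.sin(NY); print(z,w.round(4),"nest xy",np.round([c*v[0]+s*v[1],-s*v[0]+c*v[1]],4))
t=sense()["tcp_pos"];print(t)
# render check of end-disc size
e=cyl(.015,[.05,0,0],[.0501,0,0]); r=render(p,[e],[t[0],t[1],NY],.1285); print(r.sum()/16, np.array(np.nonzero(r)).mean(1)[::-1]/4)
E
```

```text
time 7.175
95 359.61052631578946 278.89473684210526 [np.float64(85.0)]
0.1265 [ 0.7295 -0.0089  0.1265] nest xy [ 0.0503 -0.0004]
0.1265 [ 0.7295 -0.0089  0.1265] nest xy [0.0524 0.0016]
0.1285 [ 0.7309 -0.0103  0.1285] nest xy [ 0.052  -0.0014]
0.1285 [ 0.7309 -0.0103  0.1285] nest xy [0.054  0.0005]
0.1305 [ 0.7323 -0.0117  0.1305] nest xy [ 0.0536 -0.0025]
0.1305 [ 0.7323 -0.0117  0.1305] nest xy [ 0.0556 -0.0005]
[0.67806088 0.00106471 0.12950595]
125.5625 [359.02140368 278.01331508]
```

Emit:
apply_moves(steps=[[[0.2, -1.5, 0, 10, 0, 0, 0.003], [0.2, 0, 0, 25, 0, 0, 0], [0.2, 0, 0, 25, 0, 0, 0], [0.2, 0, 0, 15, 0, 0, 0], [0.2, 0, 0, 5, 0, 0, 0], [0.2, 0, 0, 0, 0, 0, 0]]])

```text
time_s: 7.92
tcp_pos: [0.6769, 0.0008, 0.0498]
ee_rot: [[0.978, -0.211, 0.001], [-0.211, -0.978, -0.0], [0.001, -0.0, -1.0]]
wrist_force: [-0.1, 0.0, -1.3]
gripper_width: 0.331
```

```bash
python3 m2.py c2
```

```text
[0.67694203 0.00076744 0.04977725] -0.21250212021055334 [-0.09098128  0.04003954 -1.29152041] 0.33110856931766075 7.925
scene long_sleeve 0.66 [340.4, 279.8, 23.5, 33.4] 398
scene long_sleeve 0.49 [104.3, 279.5, 126.1, 124.8] 9604
scene nest 0.75 [301.0, 210.9, 76.9, 123.2] 1816
top long_sleeve 0.52 [325.3, 207.9, 12.4, 14.3] 150
top nest 0.79 [309.1, 204.9, 39.2, 76.7] 1441
scene crop origin [284 213] x3.3
top crop origin [273 130] x3.3
```

View pics/c2.png

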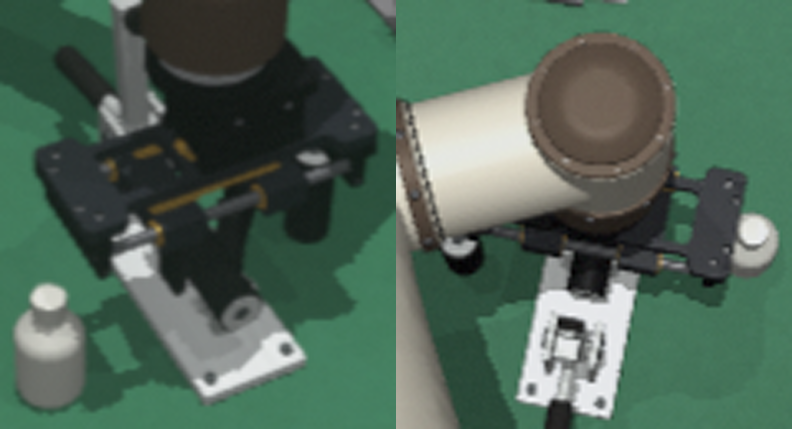

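Emit:
apply_moves(steps=[[[0.2, 0, 0, 2, 0, 0, 0], [0.2, 0, 0, 1, 0, 0, 0], [0.2, 0, 0, 0, 0, 0, 0]]])

```text
time_s: 8.6
tcp_pos: [0.6771, 0.001, 0.0474]
ee_rot: [[0.978, -0.211, 0.002], [-0.211, -0.978, 0.0], [0.001, -0.001, -1.0]]
wrist_force: [-1.0, 1.9, 4.0]
gripper_width: 0.336
```

Emit:
apply_moves(steps=[[[0.4, 0, 0, 0, 0, 0, 0], [0.6, 0, 0, 0, 0, 0, 0], [0.6, 0, 0, -10, 0, 0, 0], [0.6, 0, 0, -45, 0, 0, 0], [0.6, 0, 0, -60, 0, 0, 0], [0.6, 0, 0, -60, 0, 0, 0], [0.6, 0, 0, -17, 0, 0, 0], [0.6, -40, 0, 0, 0, 0, 0], [0.6, -45, 0, 0, 0, 0, 0], [0.6, -45, 0, 0, 0, 0, 0], [0.6, -42, 0, 0, 0, 0, 0], [0.6, 0, 0, 0, 0, 0, 0]]])

```text
time_s: 10.1
tcp_pos: [0.5057, 0.037, 0.2388]
ee_rot: [[0.978, -0.21, -0.001], [-0.21, -0.978, 0.0], [-0.001, -0.0, -1.0]]
wrist_force: [0.6, -0.6, 1.1]
gripper_width: 0.601
```

```bash
cat >m3.py <<'E'
from plan import *
from fit import *
from station import *
import sys,cv2
s=sense();print(s["tcp_pos"],s["ee_rot"].round(3).tolist(),s["wrist_force"],s["gripper_width"],s["time_s"],s["joints"].round(0))
im=[]
for n,N0 in(("scene",[.6804,.0021]),("top",[.6785,-.0006])):
    p=capture(n)
    ms=[m for m in masks_of(p,"long_sleeve") if m["pixels"].sum()<1500]
    for m in ms[:2]:
        q,c=fit([(p,m["pixels"])],sl(.1),[.679,.001,NY],.045);v=q[:2]-N0;cs,sn=np.cos(NY),np.sin(NY)
        print(n,m["confidence"],m["pixels"].sum(),q,c,"rel nest",cs*v[0]+sn*v[1],-sn*v[0]+cs*v[1])
    c=proj(p,nw(-.04,.06)[None])[0].astype(int)
    im.append(cv2.resize(p["color"][c[1]-65:c[1]+65,c[0]-60:c[0]+60,::-1],None,fx=3.3,fy=3.3,interpolation=2))
cv2.imwrite(f"pics/{sys.argv[1]}.png",np.hstack(im))
E
python3 m3.py d1
```

```text
[0.50574144 0.03696831 0.23882237] [[0.978, -0.21, -0.001], [-0.21, -0.978, 0.0], [-0.001, -0.0, -1.0]] [ 0.5587977  -0.5635067   1.09405228] 0.6010453544437212 10.1 [ 23.  11. -16.  -0. -64.  55.]
scene 0.72 660 [ 0.6817372   0.00180511 -0.20662869] 0.08717105263157898 rel nest 0.0013693218472323426 -5.275701612538419e-06
top 0.62 495 [ 0.67990512 -0.00089436 -0.22225284] 0.11413719064301053 rel nest 0.0014355905692985612 9.615012202353963e-06
```

View pics/d1.png

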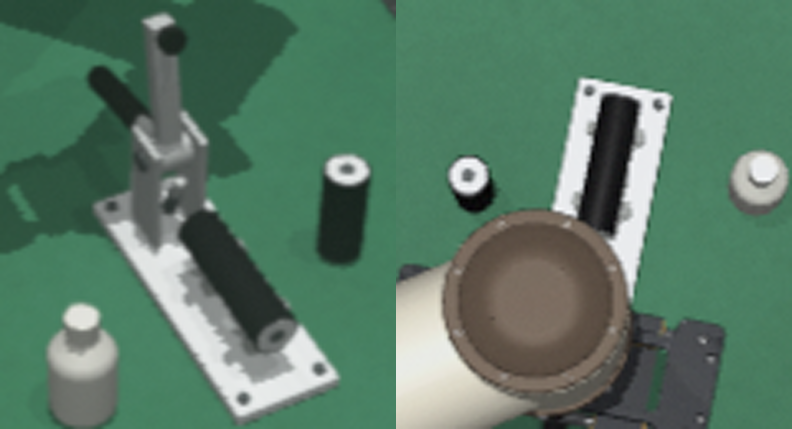

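Emit:
apply_moves(steps=[[[0.6, -5, 0, 20, 0, 0, 0.003], [0.6, 0, 0, 45, 0, 0, 0], [0.6, 0, 0, 50, 0, 0, 0], [0.6, 0, 0, 40, 0, 0, 0], [0.6, 0, 0, 26, 0, 0, 0], [0.6, 0, 0, 0, 0, 0, 0]]])

```text
time_s: 11.05
tcp_pos: [0.5029, 0.0373, 0.0551]
ee_rot: [[0.977, -0.215, -0.005], [-0.215, -0.977, -0.002], [-0.005, 0.003, -1.0]]
wrist_force: [0.7, -0.4, 0.2]
gripper_width: 0.598
```

Emit:
apply_moves(steps=[[[0.3, 0, 0, 0, 0, 0, 0], [0.05, 0, 0, 0, 0, 0, 0], [0.05, 0, 0, 0, 0, 0, 0], [0.05, 0, 0, 0, 0, 0, 0]]])

```text
time_s: 11.55
tcp_pos: [0.5038, 0.0382, 0.0582]
ee_rot: [[0.977, -0.214, 0.001], [-0.214, -0.977, 0.001], [0.001, -0.001, -1.0]]
wrist_force: [-0.0, -0.7, 0.3]
gripper_width: 0.229
```

```bash
cat >arc.py <<'E'
# tool kept pointing down; rows for grip-point arc about pivot from handle angle a0 to a1 (deg)
import numpy as np,sys
from plan import *
r,a0,a1,n=map(float,sys.argv[1:5]);a=np.radians(np.linspace(a0,a1,int(n)+1))
X=-r*np.cos(a);Z=r*np.sin(a);x=np.round(X-X[0],1);z=np.round(Z-Z[0],1)
print([[float(round(p,1)),0,float(round(-q,1))] for p,q in zip(np.diff(x),np.diff(z))])
s=sense();v=s["tcp_pos"][:2]-N;c,sn=np.cos(NY),np.sin(NY);print("nest",c*v[0]+sn*v[1],-sn*v[0]+c*v[1],s["tcp_pos"][2],s["wrist_force"],s["moment"],s["gripper_width"],s["time_s"])
E
python3 arc.py 91 -10 82 12; python3 m3.py e1
```

```text
[[-1.3, 0, -12.1], [0.3, 0, -12.2], [1.9, 0, -12.0], [3.6, 0, -11.6], [5.0, 0, -11.1], [6.5, 0, -10.3], [7.8, 0, -9.3], [9.0, 0, -8.3], [9.9, 0, -6.9], [10.9, 0, -5.6], [11.4, 0, -4.0], [12.0, 0, -2.5]]
nest -0.17819786488673156 -9.408140734864373e-05 0.05818082520728477 [-0.02682848 -0.67579013  0.28203301] [ 0.02684506 -0.0225486   0.01320031] 0.2294963693885475 11.55
[0.50381684 0.03821267 0.05818083] [[0.977, -0.214, 0.001], [-0.214, -0.977, 0.001], [0.001, -0.001, -1.0]] [-0.02682848 -0.67579013  0.28203301] 0.2294963693885475 11.55 [ 23.  23. -29.   0. -38.  55.]
scene 0.63 650 [ 0.68023694  0.00229566 -0.22732723] 0.09936538294357988 rel nest -0.00020076920472891034 0.0001567260304704946
top 0.95 505 [ 6.78226399e-01 -1.69777829e-04 -2.11478364e-01] 0.08284966427677254 rel nest -0.00035843618197013173 0.0003625906620049419
```

View pics/e1.png

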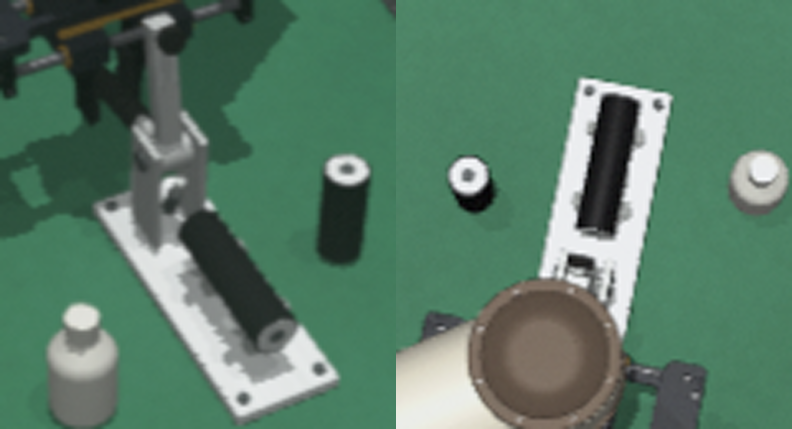

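Emit:
apply_moves(steps=[[[0.05, -0.6, 0, -6, 0, 0, 0], [0.05, -0.6, 0, -6, 0, 0, 0], [0.05, 0.3, 0, -12.2, 0, 0, 0], [0.05, 1.9, 0, -12, 0, 0, 0], [0.05, 3.6, 0, -11.6, 0, 0, 0], [0.05, 5, 0, -11.1, 0, 0, 0], [0.05, 6.5, 0, -10.3, 0, 0, 0]]])

```text
time_s: 12.62
tcp_pos: [0.5182, 0.0358, 0.1257]
ee_rot: [[0.977, -0.215, -0.003], [-0.215, -0.977, 0.002], [-0.003, -0.001, -1.0]]
wrist_force: [0.0, 7.4, -5.9]
gripper_width: 0.2
```

```bash
python3 arc.py 91 -10 82 12
```

```text
[[-1.3, 0, -12.1], [0.3, 0, -12.2], [1.9, 0, -12.0], [3.6, 0, -11.6], [5.0, 0, -11.1], [6.5, 0, -10.3], [7.8, 0, -9.3], [9.0, 0, -8.3], [9.9, 0, -6.9], [10.9, 0, -5.6], [11.4, 0, -4.0], [12.0, 0, -2.5]]
nest -0.16365746503594356 0.0005384142027691219 0.1256889860703147 [ 0.03344456  7.3696711  -5.90093665] [2.11563949 0.04932402 0.01541544] 0.2003141348910308 12.625
```

Emit:
apply_moves(steps=[[[0.05, 7.8, 0, -9.3, 0, 0, 0], [0.05, 9, 0, -8.3, 0, 0, 0], [0.05, 9.9, 0, -6.9, 0, 0, 0], [0.05, 10.9, 0, -5.6, 0, 0, 0], [0.05, 11.4, 0, -4, 0, 0, 0], [0.05, 6, 0, -1.3, 0, 0, 0], [0.05, 6, 0, -1.2, 0, 0, 0], [0.05, 0, 0, 0, 0, 0, 0]]])

```text
time_s: 13.62
tcp_pos: [0.5811, 0.0223, 0.1638]
ee_rot: [[0.977, -0.214, 0.005], [-0.214, -0.977, 0.001], [0.004, -0.002, -1.0]]
wrist_force: [4.7, 3.3, -0.6]
gripper_width: 0.198
```

```bash
python3 arc.py 91 78 84 2;  python3 m3.py f1
```

```text
[[4.7, 0, -0.9], [4.7, 0, -0.6]]
nest -0.09928384107320451 0.0007126258330158002 0.16375972268529024 [ 4.70457473  3.33727176 -0.63148512] [ 1.00197222 -1.17028218 -0.00963283] 0.1979264606364489 13.625
[0.58111484 0.02230381 0.16375972] [[0.977, -0.214, 0.005], [-0.214, -0.977, 0.001], [0.004, -0.002, -1.0]] [ 4.70457473  3.33727176 -0.63148512] 0.1979264606364489 13.625 [ 18.  21. -12.   0. -56.  59.]
scene 0.66 626 [ 0.68171838  0.00106228 -0.17702338] 0.17290115098171965 rel nest 0.0015080994176431598 -0.0007352731630299074
scene 0.41 338 [ 0.679   0.001  -0.2132] 1.0 rel nest -0.0011355549926067969 -0.0013713186569013257
```

View pics/f1.png

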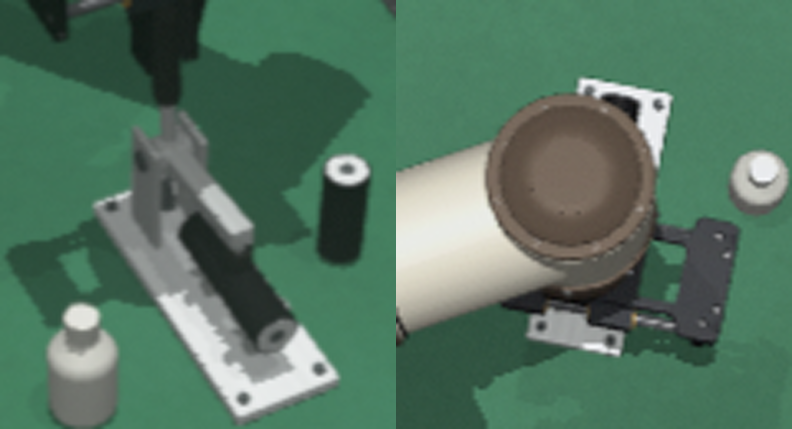

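Emit:
apply_moves(steps=[[[0.05, 3, 0, -0.2, 0, 0, 0], [0.3, 0, 0, 0, 0, 0, 0], [0.6, 0, 0, 0, 0, 0, 0], [0.6, 0, 0, -20, 0, 0, 0], [0.6, 0, 0, -40, 0, 0, 0], [0.6, 0, 0, -20, 0, 0, 0], [0.6, 0, 0, 0, 0, 0, 0], [0.6, 0, 0, 0, 0, 0, 0], [0.6, 0, 0, 0, 0, 0, 0], [0.6, 0, 0, 0, 0, 0, 0], [0.6, 0, 0, 0, 0, 0, 0], [0.6, 0, 0, 0, 0, 0, 0]]])

```text
time_s: 15.32
tcp_pos: [0.5818, 0.0209, 0.2434]
ee_rot: [[0.977, -0.214, -0.0], [-0.214, -0.977, -0.0], [-0.0, 0.0, -1.0]]
wrist_force: [0.2, 0.0, -0.4]
gripper_width: 0.595
```

Emit:
apply_moves(steps=[[[0.6, 0, 0, 0, 0, 0, 0], [0.6, 0, 0, 0, 0, 0, 0], [0.6, 0, 0, 0, 0, 0, 0], [0.6, 0, 0, 0, 0, 0, 0], [0.6, 0, 0, 0, 0, 0, 0], [0.6, 0, 0, 0, 0, 0, 0]]])

```text
time_s: 16.08
tcp_pos: [0.5818, 0.0209, 0.2435]
ee_rot: [[0.977, -0.214, -0.0], [-0.214, -0.977, -0.0], [-0.0, 0.0, -1.0]]
wrist_force: [-0.1, -0.2, 0.3]
gripper_width: 0.599
```

```bash
python3 arc.py 91 86 -8 13;  python3 m3.py g1
```

```text
[[-11.4, 0, 1.5], [-11.1, 0, 3.0], [-10.6, 0, 4.3], [-10.0, 0, 5.6], [-9.2, 0, 6.8], [-8.3, 0, 8.0], [-7.2, 0, 8.9], [-6.1, 0, 9.7], [-4.8, 0, 10.5], [-3.4, 0, 10.9], [-2.0, 0, 11.3], [-0.5, 0, 11.5], [0.8, 0, 11.4]]
nest -0.09833389677885039 -0.00047787289221694687 0.24352446828163868 [-0.06333118 -0.18896347  0.3335428 ] [ 0.02115705 -0.02878141  0.03327598] 0.5991910481106993 16.075
[0.58179138 0.02093927 0.24352447] [[0.977, -0.214, -0.0], [-0.214, -0.977, -0.0], [-0.0, 0.0, -1.0]] [-0.06333118 -0.18896347  0.3335428 ] 0.5991910481106993 16.075 [ 18.  18.  -5.  -0. -67.  60.]
scene 0.9 565 [ 0.68243983  0.00070131 -0.16435698] 0.23565626336041046 rel nest 0.0022895966443301657 -0.0009354179360089803
scene 0.6 778 [ 0.61097456  0.03335989 -0.2618005 ] 0.5290180022096576 rel nest -0.07446779754646289 0.015862507699949853
```

View pics/g1.png

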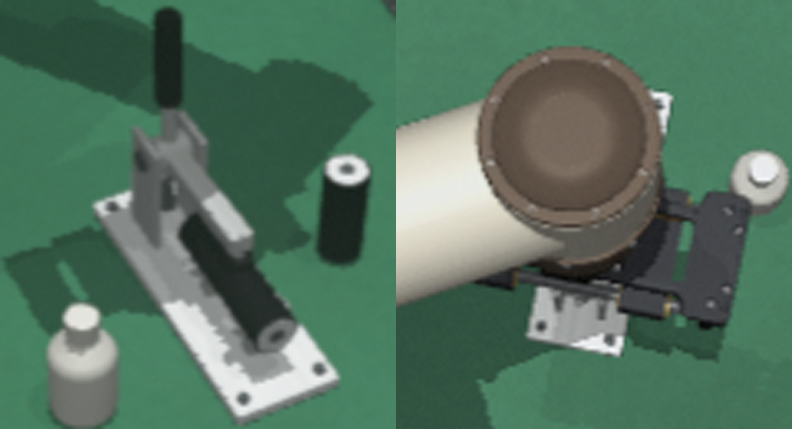

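Emit:
apply_moves(steps=[[[0.6, 3, 0, 20, 0, 0, 0], [0.6, 0, 0, 40, 0, 0, 0], [0.6, 0, 0, 20, 0, 0, 0], [0.6, 0, 0, 0, 0, 0, 0], [0.3, 0, 0, 0, 0, 0, 0], [0.05, 0, 0, 0, 0, 0, 0], [0.05, 0, 0, 0, 0, 0, 0], [0.05, 0, 0, 0, 0, 0, 0], [0.05, -5, 0, 0.4, 0, 0, 0], [0.05, -6.4, 0, 1.1, 0, 0, 0], [0.05, -11.1, 0, 3, 0, 0, 0], [0.05, -10.6, 0, 4.3, 0, 0, 0]]])

```text
time_s: 17.77
tcp_pos: [0.5584, 0.0274, 0.1587]
ee_rot: [[0.977, -0.212, 0.016], [-0.212, -0.977, 0.0], [0.015, -0.003, -1.0]]
wrist_force: [7.5, -3.7, 6.3]
gripper_width: 0.196
```

```bash
python3 arc.py 91 86 -8 13
```

```text
[[-11.4, 0, 1.5], [-11.1, 0, 3.0], [-10.6, 0, 4.3], [-10.0, 0, 5.6], [-9.2, 0, 6.8], [-8.3, 0, 8.0], [-7.2, 0, 8.9], [-6.1, 0, 9.7], [-4.8, 0, 10.5], [-3.4, 0, 10.9], [-2.0, 0, 11.3], [-0.5, 0, 11.5], [0.8, 0, 11.4]]
nest -0.12255638316998639 0.0008585987475565673 0.1586973656313149 [ 7.47556607 -3.72693184  6.28984016] [-1.313392   -2.34315542 -0.04191579] 0.19589688039651423 17.775
```

Emit:
apply_moves(steps=[[[0.05, -10, 0, 5.6, 0, 0, 0], [0.05, -9.2, 0, 6.8, 0, 0, 0], [0.05, -8.3, 0, 8, 0, 0, 0], [0.05, -7.2, 0, 8.9, 0, 0, 0], [0.05, -6.1, 0, 9.7, 0, 0, 0], [0.05, -4.8, 0, 10.5, 0, 0, 0], [0.05, -3.4, 0, 10.9, 0, 0, 0], [0.05, -2, 0, 11.3, 0, 0, 0], [0.05, -0.5, 0, 11.5, 0, 0, 0], [0.05, 0.4, 0, 8, 0, 0, 0], [0.05, 0, 0, 0, 0, 0, 0]]])

```text
time_s: 19.15
tcp_pos: [0.5023, 0.0392, 0.0625]
ee_rot: [[0.977, -0.214, -0.0], [-0.214, -0.977, 0.001], [-0.001, -0.001, -1.0]]
wrist_force: [-0.4, 6.2, -4.7]
gripper_width: 0.202
```

```bash
python3 arc.py 91 86 -8 13
```

```text
[[-11.4, 0, 1.5], [-11.1, 0, 3.0], [-10.6, 0, 4.3], [-10.0, 0, 5.6], [-9.2, 0, 6.8], [-8.3, 0, 8.0], [-7.2, 0, 8.9], [-6.1, 0, 9.7], [-4.8, 0, 10.5], [-3.4, 0, 10.9], [-2.0, 0, 11.3], [-0.5, 0, 11.5], [0.8, 0, 11.4]]
nest -0.17984677033224902 0.0005718891748448598 0.06245144064053552 [-0.40008904  6.18290255 -4.71097029] [1.55361188 0.04840982 0.07224432] 0.20179298378212251 19.15
```

Emit:
apply_moves(steps=[[[0.05, 0.5, 0, 5, 0, 0, 0], [0.3, 0, 0, 0, 0, 0, 0], [0.6, 0, 0, 0, 0, 0, 0], [0.6, 0, 0, 0, 0, 0, 0], [0.6, 0, 0, -20, 0, 0, 0], [0.6, 0, 0, -50, 0, 0, 0], [0.6, 0, 0, -60, 0, 0, 0], [0.6, 0, 0, -50, 0, 0, 0], [0.6, 0, 0, 0, 0, 0, 0]]])

```text
time_s: 20.27
tcp_pos: [0.5052, 0.0386, 0.2435]
ee_rot: [[0.977, -0.214, 0.01], [-0.214, -0.977, 0.003], [0.01, -0.005, -1.0]]
wrist_force: [-0.1, -0.1, -0.2]
gripper_width: 0.599
```

```bash
python3 arc.py 91 86 -8 2;  python3 m3.py h1
```

```text
[[-64.4, 0, 33.5], [-19.4, 0, 69.9]]
nest -0.17691566459378236 0.0005295064171687083 0.24353493692493236 [-0.14385077 -0.13331164 -0.18447338] [-0.03420184 -0.01005578  0.00132519] 0.598728643557594 20.275
[0.50520195 0.03855084 0.24353494] [[0.977, -0.214, 0.01], [-0.214, -0.977, 0.003], [0.01, -0.005, -1.0]] [-0.14385077 -0.13331164 -0.18447338] 0.598728643557594 20.275 [ 23.  10. -16.   0. -63.  55.]
scene 0.58 682 [ 0.68109962  0.00263811 -0.21903695] 0.0680307346974014 rel nest 0.0005699219607563004 0.0006739574887928307
top 0.76 540 [ 6.80071592e-01 -4.02500886e-04 -1.87793741e-01] 0.0663270955597387 rel nest 0.001494220397856173 0.00052555825553458
```

View pics/h1.png

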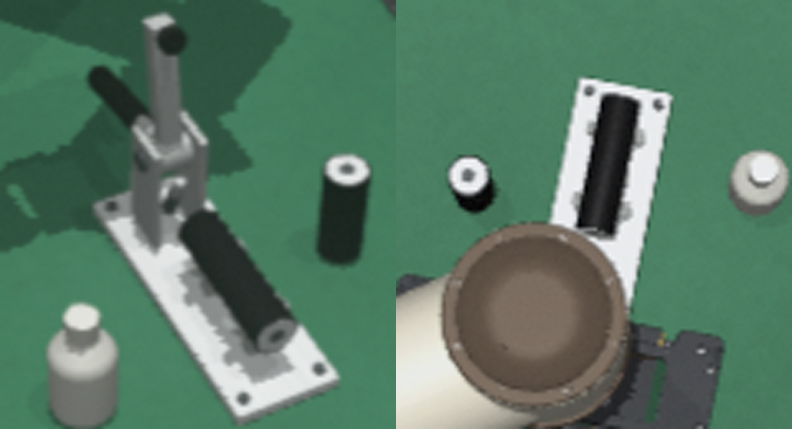

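Emit:
apply_moves(steps=[[[0.6, 35, 0, 0, 0, 0, 0], [0.6, 50, 0, 0, 0, 0, 0], [0.6, 50, 0, 0, 0, 0, 0], [0.6, 42, 0, 0, 0, 0, 0], [0.6, 0, 0, 30, 0, 0, 0], [0.6, 0, 0, 55, 0, 0, 0], [0.6, 0, 0, 55, 0, 0, 0], [0.6, 0, 0, 40, 0, 0, 0], [0.6, 0, 0, 15, 0, 0, 0], [0.6, 0, 0, 0, 0, 0, 0]]])

```text
time_s: 21.72
tcp_pos: [0.6753, 0.0001, 0.0421]
ee_rot: [[0.977, -0.214, -0.003], [-0.214, -0.977, -0.001], [-0.003, 0.002, -1.0]]
wrist_force: [0.1, 0.4, 0.3]
gripper_width: 0.604
```

Emit:
apply_moves(steps=[[[0.6, 1, 0, -3, 0, 0, 0], [0.3, 0, 0, 0, 0, 0, 0], [0.2, 0, 0, 0, 0, 0, 0], [0.2, 0, 0, 0, 0, 0, 0], [0.2, 0, 0, 0, 0, 0, 0], [0.2, 0, 0, -10, 0, 0, 0], [0.2, 0, 0, -35, 0, 0, 0], [0.2, 0, 0, -45, 0, 0, 0], [0.2, 0, 0, -35, 0, 0, 0], [0.2, 0, 0, 0, 0, 0, 0]]])

```text
time_s: 22.98
tcp_pos: [0.6784, -0.0003, 0.1756]
ee_rot: [[0.977, -0.214, 0.007], [-0.214, -0.977, 0.001], [0.007, -0.002, -1.0]]
wrist_force: [0.6, 0.3, -2.7]
gripper_width: 0.336
```

```bash
python3 - <<'E'
from plan import *
s=sense();print(s["tcp_pos"],s["wrist_force"],s["gripper_width"],s["time_s"])
rows(.2,[(np.array([.5575,-.334,.165]),down(0),9)])
E
```

```text
[ 6.78411997e-01 -2.79596159e-04  1.75584624e-01] [ 0.59496572  0.25871142 -2.66562953] 0.33606471556820977 22.975
[0.2, -5.0, 39.0, 1.0, -0.0, -0.001, -0.024], [0.2, -6.0, 39.0, 1.0, -0.0, -0.001, -0.024], [0.2, -7.0, 39.0, 1.0, -0.0, -0.001, -0.024], [0.2, -8.0, 38.0, 1.0, -0.0, -0.001, -0.024], [0.2, -9.0, 39.0, 1.0, -0.0, -0.001, -0.024], [0.2, -10.0, 38.0, 1.0, -0.0, -0.001, -0.024], [0.2, -11.0, 38.0, 2.0, -0.0, -0.001, -0.024], [0.2, -11.0, 38.0, 1.0, -0.0, -0.001, -0.024], [0.2, -13.0, 37.0, 1.0, -0.0, -0.001, -0.024],
```

Emit:
apply_moves(steps=[[[0.2, -5, 30, 1, 0, 0, -0.024], [0.2, -6, 39, 1, 0, 0, -0.024], [0.2, -7, 42, 1, 0, 0, -0.024], [0.2, -8, 41, 1, 0, 0, -0.024], [0.2, -9, 42, 1, 0, 0, -0.024], [0.2, -10, 38, 1, 0, 0, -0.024], [0.2, -11, 38, 2, 0, 0, -0.024], [0.2, -11, 38, 1, 0, 0, -0.024], [0.2, -13, 37, 1, 0, 0, -0.024], [0.2, 0, 0, 0, 0, 0, 0], [0.2, 0, 0, 0, 0, 0, 0]]])

```text
time_s: 24.35
tcp_pos: [0.5557, -0.3334, 0.1602]
ee_rot: [[1.0, -0.001, -0.002], [-0.001, -1.0, 0.001], [-0.002, -0.001, -1.0]]
wrist_force: [0.6, 0.6, -2.3]
gripper_width: 0.34
```

```bash
python3 - <<'E'
from plan import *
from station import *
import cv2
s=sense();print(s["tcp_pos"],s["wrist_force"],s["gripper_width"],s["time_s"])
rows(.2,[(np.array([.5575,-.335,.03]),down(0),4)])
im=[]
for n,x,y in(("scene",90,240),("top",400,150)): im.append(cv2.resize(capture(n)["color"][y:y+190,x:x+170,::-1],None,fx=2.35,fy=2.35))
cv2.imwrite("pics/i1.png",np.hstack(im))
E
```

```text
[ 0.55571716 -0.33338017  0.16017422] [ 0.57697873  0.63603772 -2.27057906] 0.3401254821870125 24.35
[0.2, 1.0, 0.0, 33.0, -0.0, 0.001, -0.0], [0.2, 0.0, 1.0, 32.0, -0.0, 0.001, -0.0], [0.2, 0.0, 0.0, 33.0, -0.0, 0.001, -0.0], [0.2, 1.0, 1.0, 32.0, -0.0, 0.001, -0.0],
```

View pics/i1.png

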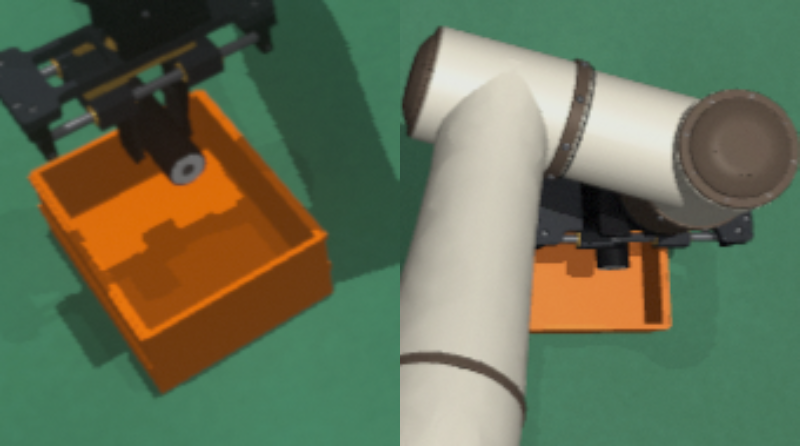

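Emit:
apply_moves(steps=[[[0.2, 1, 0, 25, 0, 0, 0], [0.2, 0, 1, 45, 0, 0, 0], [0.2, 0, 0, 38, 0, 0, 0], [0.2, 0, 0, 18, 0, 0, 0], [0.2, 0, 0, 4, 0, 0, 0], [0.2, 0, 0, 0, 0, 0, 0]]])

```text
time_s: 25.2
tcp_pos: [0.5587, -0.3348, 0.0328]
ee_rot: [[1.0, 0.001, 0.002], [0.001, -1.0, -0.001], [0.002, 0.001, -1.0]]
wrist_force: [-0.3, -0.3, -1.9]
gripper_width: 0.341
```

Emit:
apply_moves(steps=[[[0.2, 0, 0, 4, 0, 0, 0], [0.2, 0, 0, 0, 0, 0, 0], [0.4, 0, 0, 0, 0, 0, 0], [0.5, 0, 0, 0, 0, 0, 0], [0.5, 0, 0, 0, 0, 0, 0], [0.5, 0, 0, -15, 0, 0, 0], [0.5, 0, 0, -45, 0, 0, 0], [0.5, 0, 0, -60, 0, 0, 0], [0.5, 0, 0, -60, 0, 0, 0], [0.5, 0, 0, -30, 0, 0, 0], [0.5, -60, 0, 0, 0, 0, 0], [0.5, -50, 0, 0, 0, 0, 0]]])

```text
time_s: 26.7
tcp_pos: [0.4462, -0.3345, 0.2391]
ee_rot: [[1.0, 0.001, 0.002], [0.001, -1.0, -0.001], [0.002, 0.001, -1.0]]
wrist_force: [0.3, -0.1, -0.5]
gripper_width: 0.501
```

```bash
python3 - <<'E'
from plan import *
from station import *
import cv2
s=sense();print(s["tcp_pos"],s["wrist_force"],s["gripper_width"],s["time_s"])
im=[]
for n,x,y in(("scene",95,150),("top",170,120)):
    p=capture(n); im.append(cv2.resize(p["color"][y:y+270,x:x+360,::-1],(400,300),interpolation=3))
    for m in masks_of(p,"long_sleeve")[:2]: print(n,m["confidence"],m["box"])
    for t in("standing","bottle","clamp"):
        m=masks_of(p,t); print(t,[(round(k["confidence"],2),k["box"]) for k in m[:2]])
cv2.imwrite("pics/j1.png",np.hstack(im))
E
```

```text
[ 0.44618585 -0.33452881  0.23909164] [ 0.34614077 -0.06000042 -0.51349561] 0.5005862479258142 26.7
scene 0.71 [149.0, 321.6, 41.8, 45.9]
standing [(0.84, [373.8, 257.7, 11.0, 28.7]), (0.36, [300.2, 210.5, 31.4, 52.9])]
bottle [(0.92, [286.9, 298.2, 25.8, 37.3]), (0.62, [103.7, 279.3, 127.8, 125.1])]
clamp [(0.62, [301.1, 213.0, 31.9, 49.3])]
standing [(0.61, [284.8, 197.3, 15.9, 14.7])]
bottle [(0.78, [371.6, 193.9, 16.6, 19.5])]
clamp [(0.79, [314.1, 225.4, 16.9, 52.3])]
```

View pics/j1.png

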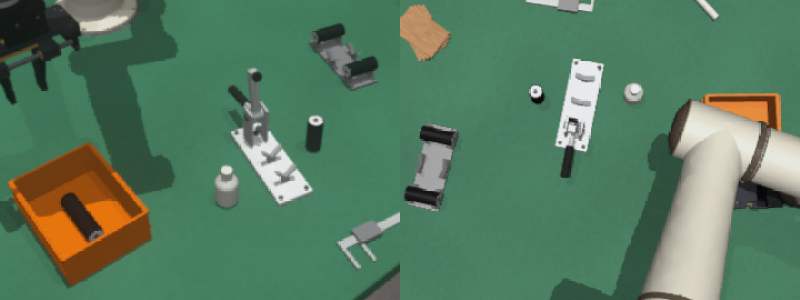

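Emit:
apply_moves(steps=[[[0.5, 0, 0, 0, 0, 0, 0], [0.5, 0, 0, 0, 0, 0, 0], [0.5, 0, 0, 0, 0, 0, 0], [0.5, 0, 0, 0, 0, 0, 0]]])

```text
time_s: 27.7
tcp_pos: [0.4476, -0.3347, 0.2375]
ee_rot: [[1.0, 0.0, -0.0], [0.0, -1.0, -0.0], [-0.0, 0.0, -1.0]]
wrist_force: [-0.2, -0.5, 0.2]
gripper_width: 0.499
```

```bash
python3 -c "
from station import *
print(r.finish_job())"
```

```text
the job is handed in; nothing more can be done
None
```

The long sleeve has been checked in the fixture and is now in the orange crate. I handed the job in at about 28 s of the 67 s allowed.

- **Cradle:** I took the sleeve from the rack's middle slot, laid it in the V-cradle and let go. Camera fits put it between -0.4 and +1.5 mm off the middle along the cradle. The two cameras and repeat looks disagreed by that much.
- **Clamp shut:** I swung the clamp over centre and it stayed shut on the sleeve by itself. The hand was clear above the handle for more than a second.
- **Clamp open:** I swung it fully back while the sleeve was still in the cradle. The picture then matched its starting position.
- **Last picture:** The sleeve lies flat in the crate and the clamp is open. The two short sleeves are in the rack, and the standing sleeve and bottle are upright. In the overhead view the arm hid most of the crate, so only the scene camera shows the sleeve there.
- **Forces and checks:** The largest wrist force reading was about 10 N, and no check failed. I viewed 12 pictures, two over the budget of 10.

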